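# Draw the tall board from the leaning stack onto the rotary rack

## Robot

A 6-joint arm with a two-finger parallel gripper is mounted at the origin on the work surface. World frame = base frame: x ahead of the robot, y to its left, z up, the work surface at z = 0. Lengths are in m, angles in rad, forces in N, time in s.
With the tool pointing down it reaches from about 0.35 to 0.775 m from the base axis. Payload 5.5 kg.
Tool frame: the origin (TCP) lies midway between the tips of the shut fingers; the grasp point (between the pads) lies 19 mm behind it (env.hold_point_z is the distance from the TCP to the grasp point, in m); z points along the fingers, y is the line along which they close (so a half turn about z gives the same grasp; the last joint's range is limited). The gripper opens to 85 mm and grips with 20 to 120 N. Pads are 22 mm wide; open, the fingers measure 114 mm over their backs; the gripper's body (76 mm by 85 mm) begins 54 mm behind the grasp point. The pads swing forward as they close: fully open they stand 13 mm farther back than shut.
Start: joints at [-1.418, 0.313, 0.046, 1.304, 0, 1.431], TCP at [0.166, -0.551, 0.231] pointing down, gripper open.
Joint ranges: [-2.76, 2.76], [-0.86, 1.69], [-1.03, 1.26], [-2.2, 2.34], [-1.47, 1.5], [-3.14, 3.14]. Speed limits (rad/s): [2.57, 2.57, 3.14, 3.14, 3.14, 3.14].

## Interface

Orientations are given as a unit quaternion [w, x, y, z].
In Python, from workcell import env, read_camera gives the robot as it stands. The module is installed in compiled form; this text tells all that it offers.
- The arm moves only by the tool carry_out, never from a script. Its argument "moves" is a list of rows, each an object of numbers: "tx", "ty", "tz": the shift along the world's x, y, z in cm; "wx", "wy", "wz": the turn, a rotation vector about the world's x, y, z in rad; "claw": the closure, from -1 (fully open) to 1 (shut). A call has 1 to 8 rows; each row shifts and turns the commanded pose from where the row before left it; what a row does not reach is not made up. A row lasts 1/8 s, in which the tool goes at most 62.5 mm and 10.7 degrees, less where a joint would pass 70% of its speed; a pose out of reach is approached as far as the arm can. A call is refused whole if a number of a shift passes 6.25 or a number of a turn 0.188, either way. A call with a gripper value outside its range is refused whole. The fingers move at their own pace and stop on an object; "newtons" is the grip in N (left out, the last holds). Time passes only in rows, so rows that do not move let the fingers close. It gives the time, the measured TCP pose, the force, the opening and the grip force at its end, in the units of the state.
- env.get_state(): the state, without advancing time (a new reading comes with each control period).
- read_camera(name): name is "side" or "top"; returns a dict with "image" (480x640x3 uint8, blue, green, red), "z_map" (480x640 float32, m along the optical axis (not along the pixel's ray), 0 where there is no reading), "fx", "fy", "cx", "cy" (pixels), "k1" (the pictures are not rectified: a ray, as slopes to the right and down, at radius r is drawn at 1 + k1 r^2 times it, then the intrinsics apply), "camera_from_world" (4x4, takes a point from world to camera coordinates). Camera axes: x right, y down, z forward; pixel columns grow to the right and rows downward; lengths in m; the calibration is good to about 2 mm. A picture is of the moment at which its call begins.
- env.hand_in(): hands the job in; it is judged then, once.
The state is a dict: "clock": time; "joint_pos": joint angles; "qvel": joint speeds; "tau": joint torques, N m; "tcp_pos": TCP position; "orientation": TCP orientation; "wrist_force": force on the tool from outside, world axes, zero at the start; "ft_torque": the same for the moment, N m; "finger_gap": finger opening in m; "grip_force": force on a finger pad.
Only numpy, scipy, OpenCV 4.12 (cv2) and the standard library are available. Lean on these libraries where they do the work, as an engineer would, in place of code of your own. Each camera call takes 0.05 s, during which the arm holds its last target. There are 200 camera calls.

## Task

Slide the tall brown board sideways along the ledge, out of the stack of leaning boards, and on into the empty bay of the rotary rack until it is up against the yellow end stop at the bay's far end; keep its foot down (do not lift it), and leave the grey and white boards leaning on the ledge where they stood. Then push the red-topped post to turn the rotary rack one step anticlockwise (seen from above), a full quarter turn to its stop, carrying the board round with it. Leave the board leaning in its bay and do not disturb the carton, the spray can or the blue bin.

Things in the scene. Friction and masses are not known exactly. Their poses are not given: they have to be found in the camera images.
- rack: Fixed frame, dark steel and plywood. Origin on the table under the turntable's vertical axis; +x points from there to the loading side (away from the robot), +y along the ledge to the stack, z up. Turntable: aluminium disc, radius 185 mm, top 18 mm above the table; it carries on the ledge's line towards -y, 2 mm lower, after a gap of 10 to 40 mm which a sliding board bridges.
- ledge (a point): Point on the plywood ledge top, 20 mm above the table, where the leaning back plate meets it (rack x 110, y 290); axes as the rack's. The ledge reaches 48 mm in +x and 130 mm either way in y; a strip 8 mm high near its front edge (x 28 to 32) keeps feet in. The back plate is 72 mm high and leans back 9 degrees, top towards -x. Boards lean on it in three layers and slide freely along y.
- carousel (a joint): Angle (rad) of the rotary rack: turntable with a square blue core and four leaning bays. 0 at the start, an empty bay in line with the ledge; grows anticlockwise seen from above, up to a firm stop at 1.571 (one step). A stiff bearing lets it stay wherever it is left: it takes about 0.1 N m, 2 to 3 N at the post, to turn.
- bay (a point): Foot centre of the loading bay; turns with the rotary rack. On the turntable top, 115 mm from the axis. x outwards, y along the bay (to the stack while the angle is 0), z up. The back plate, 165 long, 95 mm high, leaning back 9 degrees, starts at x -9 mm. Yellow end stop, 20 mm high, face at y -94: a board against it has its middle at y -4 mm. A strip 8 mm high at x 21 to 25.
- post (a point): Centre of the top of the upright post on the rotary rack's core, 182 mm above the table, 60 mm from the axis; at the start 60 degrees from the rack's x towards its -y, after one step 30 degrees from x towards +y. Steel, radius 7 mm, with a red cap of radius 10 mm on its topmost 16 mm; it rises from the core's flat top, 114 mm above the table.
- brown_board: Tall cork-brown board, 8 thick (its x) x 180 long (its y) x 135 mm tall (its z), 0.19 to 0.28 kg. Origin: centre of its underside. A hand notch is cut in its top edge at its y -65 to +15, floor 95 mm up, leaving a 25 mm horn at the -y end. Leans 9 degrees (top to the rack's -x) in the back or middle layer; foot may drift to the strip; in the bay it leans up to 30 degrees.
- grey_board: Low grey metal board, 8 x 180 x 75 mm tall, axes and origin as the brown one; top 96 mm above the table; 0.22 kg. Leans in the back or middle layer; settles back if the brown board is drawn from behind it.
- white_board: Low white ceramic board, 0.22 kg, otherwise like the grey one; always the front layer of the stack.
- carton: Flat cardboard carton, 70 x 110 x 35 mm, origin at the centre of its underside. Bystander.
- spray_can: Blue can, radius 30, height 150 mm, origin at the centre of its underside. Bystander.
- blue_bin: Open blue bin, 120 x 100 x 60 mm, origin at the centre of its underside. Bystander.
Things that resemble listed ones, but are neither listed nor needed, are in the scene too. Leave any black or purple look-alike of the grey_board alone. Leave any black look-alike of the white_board alone.

How it is judged:
On the way:
1. the brown board stands in the bay up to its end stop (middle within 12 mm of the bay's), foot down, before the rotary rack is turned (y of brown_board in the frame of bay between -0.012 and 0.012 m and x of brown_board in the frame of bay between -0.012 and 0.032 m and z of brown_board in the frame of bay below 0.008 m and value of joint carousel below 0.15 rad), for 0.2 s.
At the end, for the whole second after the job is handed in: The rotary rack rests at its quarter-turn stop (angle over 1.46 rad) with the brown board at rest in its bay, middle within 15 mm of the bay's along it, foot on the turntable, leaning 3 to 37 degrees; the grey and white boards still lean on the ledge within 30 mm of where they stood (value of joint carousel above 1.46 rad and y of brown_board in the frame of bay between -0.015 and 0.015 m and x of brown_board in the frame of bay between -0.012 and 0.034 m and z of brown_board in the frame of bay below 0.008 m and angle between brown_board's own z axis and vertical between 0.05 and 0.65 rad and angle between grey_board's own z axis and vertical between 0.05 and 0.65 rad and angle between white_board's own z axis and vertical between 0.05 and 0.65 rad and distance of each of grey_board, white_board from where it was at the start of the episode below 0.03 m and linear speed of brown_board below 0.02 m/s and velocity of joint carousel below 0.05 rad/s); the robot touches nothing.
It fails at once if the brown board is lifted (middle of its foot more than 25 mm above the ledge) (height (world z) of brown_board above 0.045 m).
It fails at once if the brown board falls over (angle between brown_board's own z axis and vertical above 0.9 rad).
It fails at once if the grey or white board is toppled or dragged more than 40 mm (angle between any of grey_board, white_board's own z axis and vertical above 0.8 rad or distance of any of grey_board, white_board from where it was at the start of the episode above 0.04 m).
It fails at once if the carton, spray can or blue bin is moved more than 30 mm (distance of any of carton, spray_can, blue_bin from where it was at the start of the episode above 0.03 m).
It also fails if it takes over 69 s, if anything falls off the work surface, if the arm or the gripper's body presses on something with over 40 N, if the wrist force passes 120 N, or if a joint passes its speed limit or range.

## Working session

There is one attempt and no reset: what is moved stays moved. The work goes in short steps, Python scripts to look and compute and a tool call to move; the robot and the scene stay as the last step left them, time stands still between calls to the robot, and variables do not carry over. Pictures are saved under pics/ and viewed, at most 10 in all, crops included, and the job is handed in when it is done.

Besides the shell and the picture viewer there is one more tool, called after "Emit:" in YAML: its name, and indented under it one key for each argument. carry_out: Moves the arm, as the interface text tells. Its arguments: {"type":"object","properties":{"moves":{"type":"array","items":{"type":"object","properties":{"tx":{"type":"number"},"ty":{"type":"number"},"tz":{"type":"number"},"wx":{"type":"number"},"wy":{"type":"number"},"wz":{"type":"number"},"claw":{"type":"number"}}}},"newtons":{"type":"number"}},"required":["moves"]}

```bash
mkdir -p pics; cat > h.py <<'E'
import numpy as np, cv2
from workcell import env, read_camera
def world(c):
    """HxWx3 world points from z_map"""
    v,u=np.mgrid[0:480,0:640].astype(float)
    K=np.array([[c["fx"],0,c["cx"]],[0,c["fy"],c["cy"]],[0,0,1]])
    xd=(u-c["cx"])/c["fx"]; yd=(v-c["cy"])/c["fy"]
    x,y=xd.copy(),yd.copy()
    for _ in range(10):
        f=1+c["k1"]*(x*x+y*y); x,y=xd/f,yd/f
    z=c["z_map"].astype(float)
    p=np.stack([x*z,y*z,z,np.ones_like(z)],-1)
    w=p@np.linalg.inv(c["camera_from_world"]).T
    w=w[...,:3]; w[z==0]=np.nan
    return w
def mask(c,lo,hi):
    return cv2.inRange(cv2.cvtColor(c["image"],cv2.COLOR_BGR2HSV),np.array(lo),np.array(hi))>0
E
python3 - <<'E'
from h import *
for n in("top","side"):
    c=read_camera(n); cv2.imwrite(f"pics/{n}0.png",c["image"]); np.savez(f"{n}0.npz",**c)
    print(n,c["k1"],np.linalg.inv(c["camera_from_world"]).round(3).tolist())
print(env.get_state())
E
```

```text
top 0.04812961422499296 [[0.0, -0.997, 0.081, 0.428], [-1.0, -0.001, -0.008, 0.048], [0.008, -0.081, -0.997, 1.529], [0.0, 0.0, 0.0, 1.0]]
side -0.08942180333558751 [[-0.948, -0.142, 0.285, 0.175], [-0.318, 0.467, -0.825, 1.113], [-0.016, -0.873, -0.488, 0.768], [0.0, 0.0, 0.0, 1.0]]
{'clock': 0.1, 'joint_pos': array([-1.41761985e+00,  3.13952370e-01,  4.51177016e-02,  1.30361188e+00,
       -4.52978035e-05,  1.43120020e+00]), 'qvel': array([ 0.00098552, -0.00028124,  0.00311081,  0.00144878,  0.00022412,
        0.00124902]), 'tau': array([ 2.59351778e-03, -4.81726849e+01,  2.99243510e+01,  1.27585340e-02,
       -1.32610835e-04,  1.64441406e-05]), 'tcp_pos': array([ 0.16586002, -0.55008936,  0.23049292]), 'orientation': array([-8.24936689e-04,  9.89304305e-01,  1.45864015e-01, -2.82509651e-05]), 'wrist_force': array([ 0.55582425, -0.49986207, -0.23067417]), 'ft_torque': array([-0.01008399,  0.07212238,  0.02645845]), 'grip_force': 0.0, 'finger_gap': 0.08532444007775367}
```

View pics/top0.png

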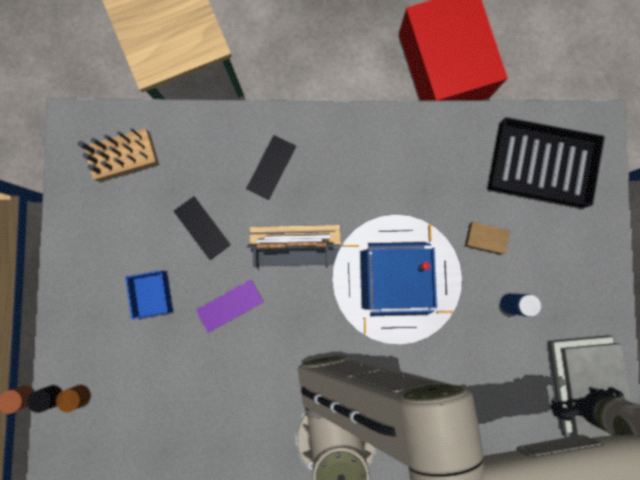

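View pics/side0.png

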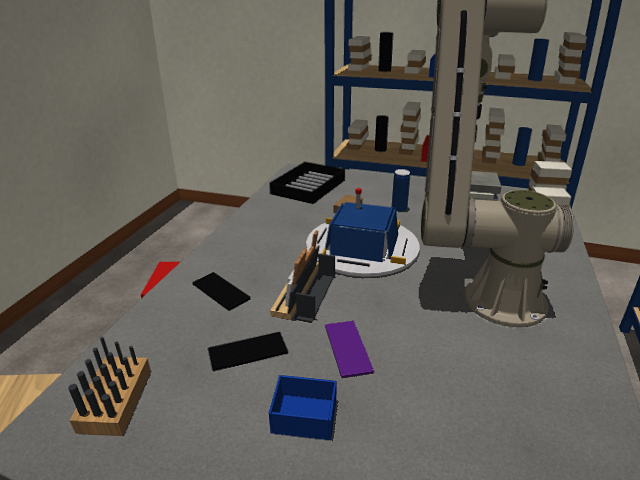

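The top view shows the turntable at about (397,279) with the red post at (425,267). The stack is at columns 250–335, rows 228–265, so rack +x points up (world +x) and rack +y points left (world +y). In the side view the brown board shows around (305,250). Next I'll measure these.

```bash
python3 - <<'E'
from h import *
t=dict(np.load("top0.npz"));w=world(t)
X,Y,Z=w[...,0],w[...,1],w[...,2]
# disc: white pixels at z~.018
m=mask(t,(0,0,170),(180,50,255))&(abs(Z-.018)<.008)&(abs(X-.42)<.3)
m[:, :325]=False; m[:,470:]=False
ct=max(cv2.findContours(m.astype('uint8'),0,1)[0],key=cv2.contourArea)[:,0]
P=w[ct[:,1],ct[:,0],:2].astype('float32');P=P[~np.isnan(P).any(1)]
print("disc",cv2.minEnclosingCircle(P), "fit",cv2.fitEllipse(P))
r=(mask(t,(0,150,80),(8,255,255))|mask(t,(172,150,80),(180,255,255)))&(Z>.13)&(Z<.2)&(abs(X-.45)<.15)
print("post",r.sum(),np.nanmean(w[r],0),np.nanmax(w[r],0))
b=mask(t,(100,100,40),(130,255,255))&(abs(Z-.114)<.006)&(abs(X-.43)<.15)&(Y<0.0)&(Y>-.25)
print("core",cv2.minAreaRect(w[b][:,:2].astype('float32')))
# stack
s=np.zeros_like(b); s[205:285,235:345]=True
for zl,zh in((.014,.028),(.085,.1),(.1,.112),(.118,.13),(.13,.16),(.028,.085)):
    q=w[s&(Z>zl)&(Z<zh)]
    if len(q)>5: print(zl,zh,len(q),q.min(0).round(3),q.max(0).round(3),np.polyfit(q[:,1],q[:,0],1).round(3))
I=cv2.resize(t["image"][200:350,235:475],None,fx=3.3,fy=3.3,interpolation=cv2.INTER_CUBIC); cv2.imwrite("pics/c1.png",I)
sd=dict(np.load("side0.npz"))
cv2.imwrite("pics/c2.png",cv2.resize(sd["image"][165:345,250:430],None,fx=3.3,fy=3.3,interpolation=cv2.INTER_CUBIC))
E
```

```text
disc ((0.44353732466697693, -0.17259258031845093), 0.1857994943857193) fit ((0.4440055191516876, -0.1733747273683548), (0.35519516468048096, 0.3577345609664917), 114.37980651855469)
post 36 [ 0.47472808 -0.22165794  0.18084175] [ 0.48147801 -0.21357934  0.18642254]
core ((0.4443286061286926, -0.16475167870521545), (0.18262939155101776, 0.17038559913635254), 0.13667818903923035)
0.014 0.028 1183 [ 0.427 -0.022  0.014] [0.598 0.253 0.028] [0.248 0.53 ]
0.085 0.1 503 [0.528 0.009 0.085] [0.562 0.25  0.1  ] [-0.045  0.554]
0.1 0.112 69 [0.535 0.034 0.1  ] [0.56  0.205 0.112] [-0.007  0.543]
0.118 0.13 10 [0.535 0.091 0.118] [0.54  0.21  0.129] [-0.009  0.539]
0.13 0.16 149 [0.526 0.032 0.131] [0.539 0.213 0.158] [-0.023  0.535]
0.028 0.085 303 [ 0.461 -0.021  0.028] [0.582 0.25  0.085] [-0.068  0.546]
```

View pics/c1.png

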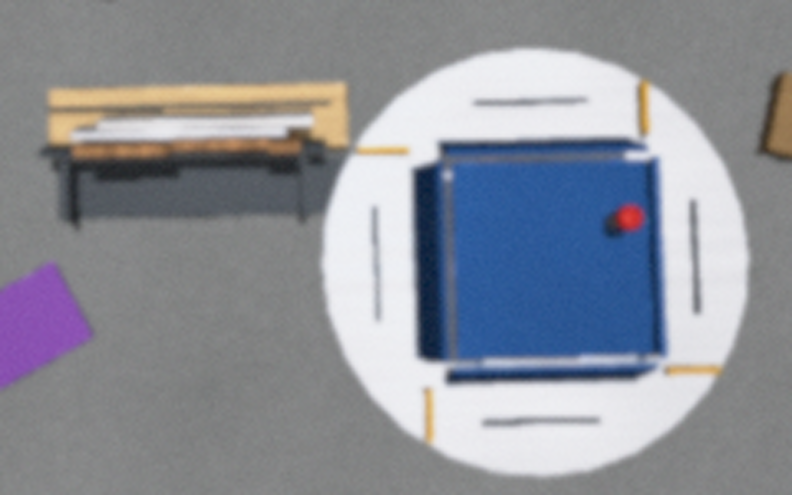

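View pics/c2.png

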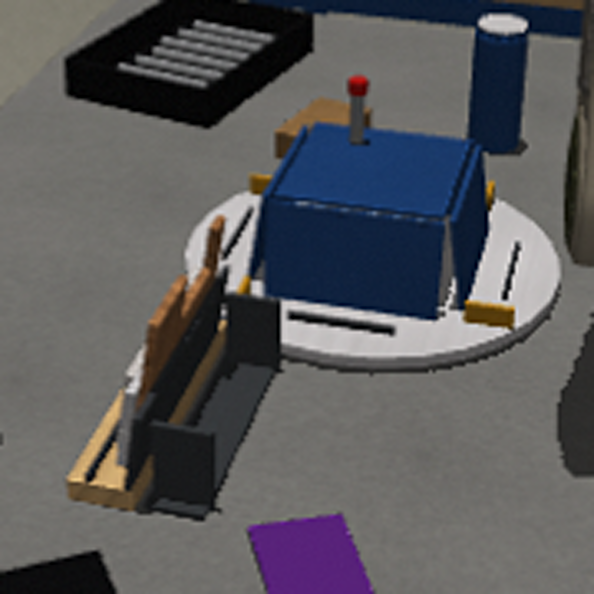

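The brown board is the back layer, with the grey and white boards in front of it. The rack is turned about +0.027 rad, and the turntable axis is at about (0.444,-0.173). I'll grip the high right-hand part of the board at its y of about +50 and drag it towards -y. First I'll travel to above the grasp.

Emit:
carry_out:
  moves:
    - {"tx":2.3,"ty":4.5,"wz":0.081,"claw":-1}
    - {"tx":2.3,"ty":4.5,"wz":0.081}
    - {"tx":2.3,"ty":4.5,"wz":0.081}
    - {"tx":2.3,"ty":4.5,"wz":0.081}
    - {"tx":2.3,"ty":4.5,"wz":0.081}
    - {"tx":2.3,"ty":4.5,"wz":0.081}
    - {"tx":2.3,"ty":4.5,"wz":0.081}
    - {"tx":2.3,"ty":4.5,"wz":0.081}

```text
invalid input at $.moves[0]: expected keys tx, ty, tz, wx, wy, wz, claw
```

Emit:
carry_out:
  moves:
    - {"tx":2.3,"ty":4.5,"wz":0.082}
    - {"tx":2.3,"ty":4.5,"wz":0.082}
    - {"tx":2.3,"ty":4.5,"wz":0.082}
    - {"tx":2.3,"ty":4.5,"wz":0.082}
    - {"tx":2.3,"ty":4.5,"wz":0.082}
    - {"tx":2.3,"ty":4.5,"wz":0.082}
    - {"tx":2.3,"ty":4.5,"wz":0.082}
    - {"tx":2.3,"ty":4.5,"wz":0.082}

```text
invalid input at $.moves[0]: expected keys tx, ty, tz, wx, wy, wz, claw
```

Emit:
carry_out:
  moves:
    - {"wy":-0.078,"wx":0.002}
    - {"wy":-0.079,"wx":0.002}
    - {}

```text
invalid input at $.moves[0]: expected keys tx, ty, tz, wx, wy, wz, claw
```

All keys are required in every row.

Emit:
carry_out:
  moves:
    - {"tx":2.3,"ty":4.5,"tz":0,"wx":0,"wy":0,"wz":0.081,"claw":-1}
    - {"tx":2.3,"ty":4.5,"tz":0,"wx":0,"wy":0,"wz":0.081,"claw":-1}
    - {"tx":2.3,"ty":4.5,"tz":0,"wx":0,"wy":0,"wz":0.081,"claw":-1}
    - {"tx":2.3,"ty":4.5,"tz":0,"wx":0,"wy":0,"wz":0.081,"claw":-1}
    - {"tx":2.3,"ty":4.5,"tz":0,"wx":0,"wy":0,"wz":0.081,"claw":-1}
    - {"tx":2.3,"ty":4.5,"tz":0,"wx":0,"wy":0,"wz":0.081,"claw":-1}
    - {"tx":2.3,"ty":4.5,"tz":0,"wx":0,"wy":0,"wz":0.081,"claw":-1}
    - {"tx":2.3,"ty":4.5,"tz":0,"wx":0,"wy":0,"wz":0.081,"claw":-1}

```text
clock: 1.1
tcp_pos: [0.3503, -0.189, 0.2312]
orientation: [0.0, 0.891, 0.454, 0.0]
wrist_force: [0.8, -0.5, 0.3]
finger_gap: 0.0856
grip_force: 0.0
```

Emit:
carry_out:
  moves:
    - {"tx":2.3,"ty":4.5,"tz":0,"wx":0,"wy":0,"wz":0.082,"claw":-1}
    - {"tx":2.3,"ty":4.5,"tz":0,"wx":0,"wy":0,"wz":0.082,"claw":-1}
    - {"tx":2.3,"ty":4.5,"tz":0,"wx":0,"wy":0,"wz":0.082,"claw":-1}
    - {"tx":2.3,"ty":4.5,"tz":0,"wx":0,"wy":0,"wz":0.082,"claw":-1}
    - {"tx":2.3,"ty":4.5,"tz":0,"wx":0,"wy":0,"wz":0.082,"claw":-1}
    - {"tx":2.3,"ty":4.5,"tz":0,"wx":0,"wy":0,"wz":0.082,"claw":-1}
    - {"tx":2.3,"ty":4.5,"tz":0,"wx":0,"wy":0,"wz":0.082,"claw":-1}
    - {"tx":2.3,"ty":4.5,"tz":0,"wx":0,"wy":0,"wz":0.082,"claw":-1}

```text
clock: 2.1
tcp_pos: [0.5343, 0.1711, 0.2309]
orientation: [-0.0, 0.697, 0.717, -0.0]
wrist_force: [1.2, -1.2, 0.0]
finger_gap: 0.0851
grip_force: 0.0
```

Emit:
carry_out:
  moves:
    - {"tx":0,"ty":0,"tz":0,"wx":0.002,"wy":-0.078,"wz":0,"claw":-1}
    - {"tx":0,"ty":0,"tz":0,"wx":0.002,"wy":-0.079,"wz":0,"claw":-1}
    - {"tx":0,"ty":0,"tz":0,"wx":0,"wy":0,"wz":0,"claw":-1}
    - {"tx":0,"ty":0,"tz":0,"wx":0,"wy":0,"wz":0,"claw":-1}

```text
clock: 2.6
tcp_pos: [0.534, 0.1693, 0.2316]
orientation: [0.055, 0.696, 0.714, 0.056]
wrist_force: [-0.3, 0.1, 1.0]
finger_gap: 0.0858
grip_force: 0.0
```

```bash
python3 - <<'E'
from h import *
from scipy.spatial.transform import Rotation as R
s=env.get_state();q=s["orientation"];print(s["clock"],s["tcp_pos"],R.from_quat(np.r_[q[1:],q[0]]).as_matrix().round(3),s["joint_pos"].round(2))
t=dict(np.load("top0.npz"));w=world(t);Z=w[...,2]
s=np.zeros(Z.shape,bool); s[205:285,235:345]=True
b=s&mask(t,(5,60,60),(20,255,255))&(Z>.125)&(Z<.17)
q=w[b];print(len(q),np.median(q,0),q.min(0),q.max(0))
hi=q[q[:,2]>.142];print(len(hi),hi.mean(0),np.polyfit(hi[:,1],hi[:,0],1))
# ledge front edge
e=[]
for u in range(255,338):
    col=w[215:240,u]; k=np.where((abs(col[:,2]-.02)<.006))[0]
    if len(k): e.append(col[k[0]])
e=np.array(e);print("ledge front",np.polyfit(e[:,1],e[:,0],1))
E
```

```text
2.6 [0.53401039 0.16929784 0.23155487] [[-0.026  0.987  0.156]
 [ 1.     0.025  0.004]
 [-0.     0.156 -0.988]] [ 0.18  0.16 -0.17  1.09 -0.02  1.72]
152 [0.531692   0.16092235 0.15181066] [0.52627736 0.03187948 0.12667597] [0.53881172 0.21295648 0.16227308]
126 [0.53035843 0.14192076 0.15238286] [-0.02269727  0.53357965]
ledge front [-0.02542935  0.5967831 ]
```

Emit:
carry_out:
  moves:
    - {"tx":0.1,"ty":0,"tz":-3,"wx":0,"wy":0,"wz":0,"claw":-1}
    - {"tx":0,"ty":0,"tz":-3,"wx":0,"wy":0,"wz":0,"claw":-1}
    - {"tx":0,"ty":0,"tz":-3,"wx":0,"wy":0,"wz":0,"claw":-1}
    - {"tx":0,"ty":0,"tz":-2.2,"wx":0,"wy":0,"wz":0,"claw":-1}
    - {"tx":0,"ty":0,"tz":0,"wx":0,"wy":0,"wz":0,"claw":-1}
    - {"tx":0,"ty":0,"tz":0,"wx":0,"wy":0,"wz":0,"claw":0.3}
    - {"tx":0,"ty":0,"tz":0,"wx":0,"wy":0,"wz":0,"claw":1}
    - {"tx":0,"ty":0,"tz":0,"wx":0,"wy":0,"wz":0,"claw":1}
  newtons: 35

```text
clock: 3.6
tcp_pos: [0.5357, 0.1695, 0.1204]
orientation: [0.055, 0.696, 0.714, 0.057]
wrist_force: [0.5, 0.2, 0.1]
finger_gap: 0.0322
grip_force: 0.0
```

Emit:
carry_out:
  moves:
    - {"tx":0,"ty":0,"tz":0,"wx":0,"wy":0,"wz":0,"claw":1}
    - {"tx":0,"ty":0,"tz":0,"wx":0,"wy":0,"wz":0,"claw":1}
    - {"tx":0,"ty":0,"tz":0,"wx":0,"wy":0,"wz":0,"claw":1}
    - {"tx":0,"ty":0,"tz":0,"wx":0,"wy":0,"wz":0,"claw":1}

```text
clock: 4.1
tcp_pos: [0.5353, 0.1695, 0.1198]
orientation: [0.055, 0.696, 0.714, 0.057]
wrist_force: [-0.4, -0.8, 3.4]
finger_gap: 0.0077
grip_force: 37.5
```

The board is gripped. I'll start dragging slowly and watch the force.

Emit:
carry_out:
  moves:
    - {"tx":0.01,"ty":-0.4,"tz":0,"wx":0,"wy":0,"wz":0,"claw":1}
    - {"tx":0.02,"ty":-0.8,"tz":0,"wx":0,"wy":0,"wz":0,"claw":1}
    - {"tx":0.02,"ty":-0.8,"tz":0,"wx":0,"wy":0,"wz":0,"claw":1}
    - {"tx":0.02,"ty":-0.8,"tz":0,"wx":0,"wy":0,"wz":0,"claw":1}
    - {"tx":0.02,"ty":-0.8,"tz":0,"wx":0,"wy":0,"wz":0,"claw":1}
    - {"tx":0.02,"ty":-0.8,"tz":0,"wx":0,"wy":0,"wz":0,"claw":1}
    - {"tx":0.02,"ty":-0.8,"tz":0,"wx":0,"wy":0,"wz":0,"claw":1}
    - {"tx":0.02,"ty":-0.8,"tz":0,"wx":0,"wy":0,"wz":0,"claw":1}

```text
clock: 5.1
tcp_pos: [0.5368, 0.1097, 0.1199]
orientation: [0.055, 0.695, 0.714, 0.057]
wrist_force: [-1.2, 3.6, 5.9]
finger_gap: 0.0073
grip_force: 37.8
```

```bash
python3 - <<'E'
from h import *
c=read_camera("top"); cv2.imwrite("pics/d1.png",cv2.resize(c["image"][190:350,225:475],None,fx=3.2,fy=3.2)); 
print(env.get_state()["wrist_force"])
E
```

```text
[-1.15677852  1.92850448  4.24287084]
```

View pics/d1.png

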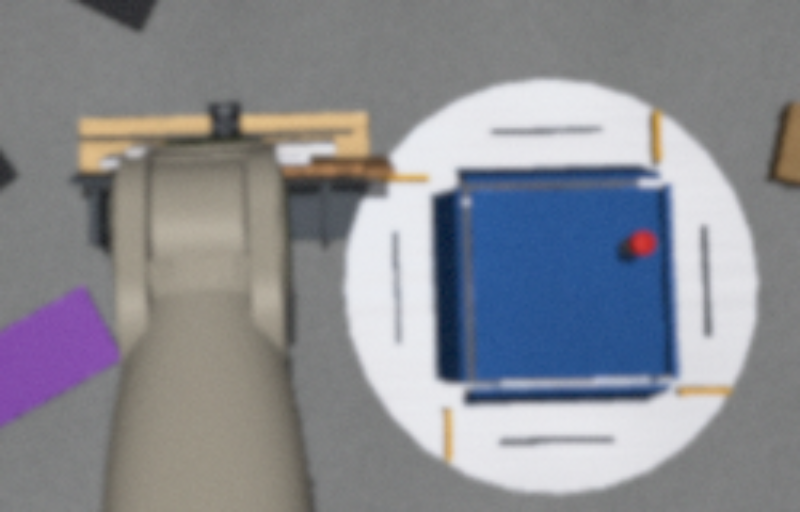

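The brown board's nose now overhangs the turntable at (390,170), and the white board (about 100–335) hasn't moved. I'll continue.

Emit:
carry_out:
  moves:
    - {"tx":0.03,"ty":-1.2,"tz":0,"wx":0,"wy":0,"wz":0,"claw":1}
    - {"tx":0.03,"ty":-1.2,"tz":0,"wx":0,"wy":0,"wz":0,"claw":1}
    - {"tx":0.03,"ty":-1.2,"tz":0,"wx":0,"wy":0,"wz":0,"claw":1}
    - {"tx":0.03,"ty":-1.2,"tz":0,"wx":0,"wy":0,"wz":0,"claw":1}
    - {"tx":0.03,"ty":-1.2,"tz":0,"wx":0,"wy":0,"wz":0,"claw":1}
    - {"tx":0.03,"ty":-1.2,"tz":0,"wx":0,"wy":0,"wz":0,"claw":1}
    - {"tx":0.03,"ty":-1.2,"tz":0,"wx":0,"wy":0,"wz":0,"claw":1}
    - {"tx":0.03,"ty":-1.2,"tz":0,"wx":0,"wy":0,"wz":0,"claw":1}

```text
clock: 6.15
tcp_pos: [0.5392, 0.0134, 0.1198]
orientation: [0.055, 0.695, 0.714, 0.057]
wrist_force: [-0.4, 3.2, 4.1]
finger_gap: 0.0078
grip_force: 37.9
```

Emit:
carry_out:
  moves:
    - {"tx":0.03,"ty":-1.2,"tz":0,"wx":0,"wy":0,"wz":0,"claw":1}
    - {"tx":0.03,"ty":-1.2,"tz":0,"wx":0,"wy":0,"wz":0,"claw":1}
    - {"tx":0.03,"ty":-1.2,"tz":0,"wx":0,"wy":0,"wz":0,"claw":1}
    - {"tx":0.03,"ty":-1.2,"tz":0,"wx":0,"wy":0,"wz":0,"claw":1}
    - {"tx":0.03,"ty":-1.2,"tz":0,"wx":0,"wy":0,"wz":0,"claw":1}
    - {"tx":0.03,"ty":-1.2,"tz":0,"wx":0,"wy":0,"wz":0,"claw":1}
    - {"tx":0.03,"ty":-1.2,"tz":0,"wx":0,"wy":0,"wz":0,"claw":1}
    - {"tx":0.03,"ty":-1.2,"tz":0,"wx":0,"wy":0,"wz":0,"claw":1}

```text
clock: 7.15
tcp_pos: [0.5409, -0.0834, 0.119]
orientation: [0.055, 0.696, 0.714, 0.056]
wrist_force: [-0.1, 2.1, 2.3]
finger_gap: 0.007
grip_force: 37.5
```

Emit:
carry_out:
  moves:
    - {"tx":0.02,"ty":-0.7,"tz":-0.05,"wx":0,"wy":0,"wz":0,"claw":1}
    - {"tx":0.02,"ty":-0.7,"tz":-0.05,"wx":0,"wy":0,"wz":0,"claw":1}
    - {"tx":0.02,"ty":-0.7,"tz":-0.05,"wx":0,"wy":0,"wz":0,"claw":1}
    - {"tx":0.02,"ty":-0.6,"tz":-0.05,"wx":0,"wy":0,"wz":0,"claw":1}
    - {"tx":0.01,"ty":-0.5,"tz":0,"wx":0,"wy":0,"wz":0,"claw":1}
    - {"tx":0.01,"ty":-0.4,"tz":0,"wx":0,"wy":0,"wz":0,"claw":1}
    - {"tx":0.01,"ty":-0.2,"tz":0,"wx":0,"wy":0,"wz":0,"claw":1}
    - {"tx":0.01,"ty":-0.2,"tz":0,"wx":0,"wy":0,"wz":0,"claw":1}

```text
clock: 8.15
tcp_pos: [0.543, -0.1226, 0.1179]
orientation: [0.055, 0.695, 0.714, 0.057]
wrist_force: [0.9, 3.4, 5.8]
finger_gap: 0.0078
grip_force: 38.1
```

Emit:
carry_out:
  moves:
    - {"tx":0,"ty":-0.15,"tz":0,"wx":0,"wy":0,"wz":0,"claw":1}
    - {"tx":0,"ty":-0.15,"tz":0,"wx":0,"wy":0,"wz":0,"claw":1}
    - {"tx":0,"ty":-0.1,"tz":0,"wx":0,"wy":0,"wz":0,"claw":1}

```text
clock: 8.52
tcp_pos: [0.543, -0.1265, 0.1179]
orientation: [0.055, 0.695, 0.714, 0.057]
wrist_force: [-0.1, 4.0, 5.4]
finger_gap: 0.0077
grip_force: 38.1
```

```bash
python3 - <<'E'
from h import *
c=read_camera("top"); cv2.imwrite("pics/d2.png",cv2.resize(c["image"][190:350,225:475],None,fx=3.2,fy=3.2)); 
w=world(c);Z=w[...,2]
b=mask(c,(5,60,60),(22,255,255))&(Z>.08)&(Z<.17)&(abs(w[...,0]-.53)<.05)
q=w[b];print(len(q),q.min(0),q.max(0))
o=mask(c,(12,150,120),(35,255,255))&(abs(Z-.036)<.012)&(w[...,1]<-.2)&(w[...,0]>.5);q=w[o];print(len(q),np.median(q,0),q.min(0),q.max(0))
print(env.get_state()["wrist_force"])
E
```

```text
76 [ 0.53208093 -0.25924497  0.08119735] [0.55374491 0.02021669 0.15550327]
3 [ 0.58694571 -0.26356239  0.03506017] [ 0.58463148 -0.26435368  0.03084732] [ 0.58993047 -0.26329232  0.03614278]
[-0.05531905  3.08632656  4.65334644]
```

View pics/d2.png

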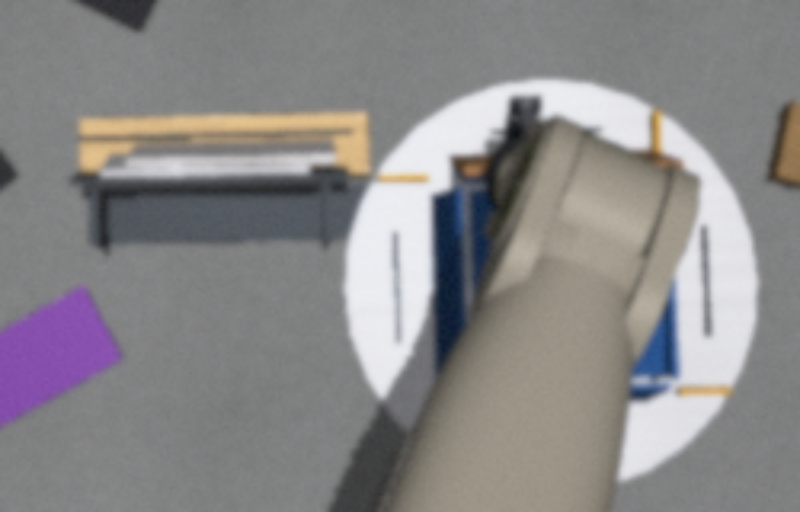

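The board is in the bay, with its nose at about (680,157) just short of the stop. I'll nudge it until contact.

Emit:
carry_out:
  moves:
    - {"tx":0,"ty":-0.12,"tz":0,"wx":0,"wy":0,"wz":0,"claw":1}
    - {"tx":0,"ty":-0.12,"tz":0,"wx":0,"wy":0,"wz":0,"claw":1}
    - {"tx":0,"ty":-0.12,"tz":0,"wx":0,"wy":0,"wz":0,"claw":1}

```text
clock: 8.95
tcp_pos: [0.5429, -0.1285, 0.1182]
orientation: [0.054, 0.695, 0.715, 0.058]
wrist_force: [-1.5, 11.2, 10.7]
finger_gap: 0.0075
grip_force: 39.0
```

Emit:
carry_out:
  moves:
    - {"tx":0,"ty":-0.12,"tz":0,"wx":0,"wy":0,"wz":0,"claw":1}
    - {"tx":0,"ty":-0.12,"tz":0,"wx":0,"wy":0,"wz":0,"claw":1}

```text
clock: 9.2
tcp_pos: [0.5428, -0.129, 0.1186]
orientation: [0.053, 0.694, 0.715, 0.059]
wrist_force: [-2.6, 17.3, 16.0]
finger_gap: 0.0075
grip_force: 39.9
```

Contact with the stop. I'll relax, release, and retreat upwards.

Emit:
carry_out:
  moves:
    - {"tx":0,"ty":0.15,"tz":0.0,"wx":0,"wy":0,"wz":0,"claw":1}
    - {"tx":0,"ty":0.1,"tz":0,"wx":0,"wy":0,"wz":0,"claw":1}
    - {"tx":0,"ty":0,"tz":0,"wx":0,"wy":0,"wz":0,"claw":0.6}
    - {"tx":0,"ty":0,"tz":0,"wx":0,"wy":0,"wz":0,"claw":0.3}
    - {"tx":0,"ty":0,"tz":0,"wx":0,"wy":0,"wz":0,"claw":0.3}
    - {"tx":0,"ty":0,"tz":0,"wx":0,"wy":0,"wz":0,"claw":0.3}

```text
clock: 9.95
tcp_pos: [0.5422, -0.1303, 0.117]
orientation: [0.055, 0.696, 0.714, 0.056]
wrist_force: [-0.1, 0.4, 0.2]
finger_gap: 0.0299
grip_force: 0.0
```

Emit:
carry_out:
  moves:
    - {"tx":-0.2,"ty":0,"tz":1.5,"wx":0,"wy":0,"wz":0,"claw":0.3}
    - {"tx":-0.2,"ty":0,"tz":1.5,"wx":0,"wy":0,"wz":0,"claw":0.3}
    - {"tx":-0.2,"ty":0,"tz":2,"wx":0,"wy":0,"wz":0,"claw":0.3}
    - {"tx":-0.3,"ty":0,"tz":3,"wx":0,"wy":0,"wz":0,"claw":0.3}
    - {"tx":-0.5,"ty":4,"tz":4,"wx":0,"wy":0,"wz":0,"claw":0.3}
    - {"tx":-1,"ty":6,"tz":2,"wx":0,"wy":0,"wz":0,"claw":1}
    - {"tx":-1,"ty":6,"tz":0,"wx":0,"wy":0,"wz":0,"claw":1}
    - {"tx":-1,"ty":6,"tz":0,"wx":0,"wy":0,"wz":0,"claw":1}

```text
clock: 10.95
tcp_pos: [0.4987, 0.09, 0.2591]
orientation: [0.056, 0.696, 0.714, 0.057]
wrist_force: [-0.2, 0.7, -1.1]
finger_gap: 0.0002
grip_force: 0.0
```

```bash
python3 - <<'E'
from h import *
c=read_camera("top"); cv2.imwrite("pics/d3.png",cv2.resize(c["image"][190:350,225:475],None,fx=3.2,fy=3.2)); 
w=world(c);Z=w[...,2]
b=mask(c,(5,60,60),(22,255,255))&(Z>.08)&(Z<.17)&(abs(w[...,0]-.53)<.05)&(w[...,1]<0)
q=w[b];print(len(q),q.min(0),q.max(0)); q=q[q[:,2]>.14]; print(q.mean(0),np.polyfit(q[:,1],q[:,0],1))
r=(mask(c,(0,150,80),(8,255,255))|mask(c,(172,150,80),(180,255,255)))&(Z>.13)&(Z<.2)&(abs(w[...,0]-.45)<.15)
print("post",r.sum(),np.nanmean(w[r],0))
print(env.get_state()["tcp_pos"])
E
```

```text
369 [ 0.52688569 -0.26008169  0.08033058] [ 0.55165101 -0.0849542   0.15889345]
[ 0.53202996 -0.14636512  0.14952558] [-0.03049348  0.52756678]
post 36 [ 0.47477363 -0.22190017  0.17963049]
[0.49635198 0.0966152  0.25886884]
```

View pics/d3.png

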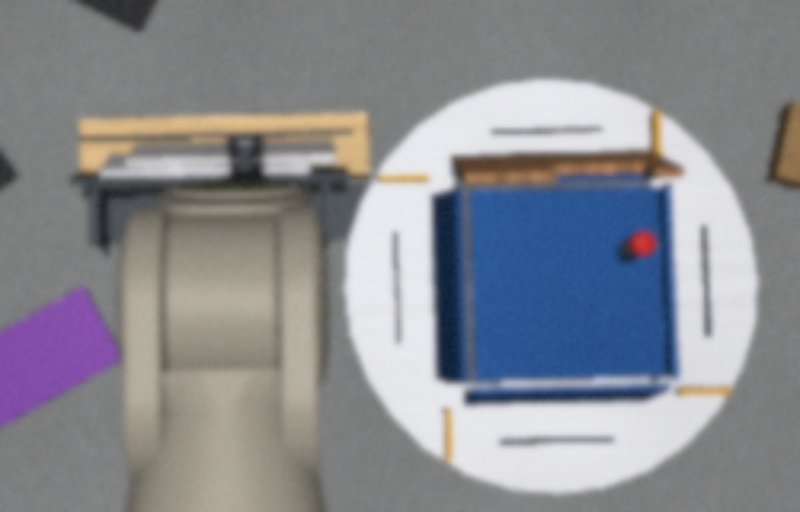

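The board leans in its bay against the stop, running from (455,165) to (680,170) in the crop. The stack is intact and the post is at (643,243). Next I'll straighten the tool, yaw it so the closed fingers' flat faces the push direction, and go behind the post.

Emit:
carry_out:
  moves:
    - {"tx":0,"ty":0,"tz":0,"wx":-0.002,"wy":0.078,"wz":0,"claw":1}
    - {"tx":0,"ty":0,"tz":0,"wx":-0.002,"wy":0.079,"wz":0,"claw":1}

```text
clock: 11.25
tcp_pos: [0.4984, 0.0892, 0.2589]
orientation: [0.0, 0.697, 0.717, 0.0]
wrist_force: [0.5, -0.6, -0.2]
finger_gap: 0.0002
grip_force: 0.0
```

Emit:
carry_out:
  moves:
    - {"tx":-0.7,"ty":-4.3,"tz":0,"wx":0,"wy":0,"wz":-0.131,"claw":1}
    - {"tx":-0.7,"ty":-4.3,"tz":0,"wx":0,"wy":0,"wz":-0.131,"claw":1}
    - {"tx":-0.7,"ty":-4.3,"tz":0,"wx":0,"wy":0,"wz":-0.131,"claw":1}
    - {"tx":-0.7,"ty":-4.3,"tz":0,"wx":0,"wy":0,"wz":-0.131,"claw":1}
    - {"tx":-0.7,"ty":-4.3,"tz":0,"wx":0,"wy":0,"wz":-0.131,"claw":1}
    - {"tx":-0.7,"ty":-4.3,"tz":0,"wx":0,"wy":0,"wz":-0.131,"claw":1}
    - {"tx":-0.7,"ty":-4.3,"tz":0,"wx":0,"wy":0,"wz":-0.131,"claw":1}
    - {"tx":-0.7,"ty":-4.3,"tz":0,"wx":0,"wy":0,"wz":-0.131,"claw":1}

```text
clock: 12.25
tcp_pos: [0.4423, -0.2573, 0.2583]
orientation: [0.001, 0.963, 0.269, 0.001]
wrist_force: [1.6, 0.3, -0.8]
finger_gap: 0.0
grip_force: 0.0
```

Emit:
carry_out:
  moves:
    - {"tx":0,"ty":0,"tz":0,"wx":0,"wy":0,"wz":0,"claw":1}
    - {"tx":0,"ty":0,"tz":0,"wx":0,"wy":0,"wz":0,"claw":1}

```text
clock: 12.5
tcp_pos: [0.4425, -0.2554, 0.2576]
orientation: [0.0, 0.963, 0.271, 0.0]
wrist_force: [-0.1, -0.6, 0.7]
finger_gap: 0.0002
grip_force: 0.0
```

```bash
python3 - <<'E'
from h import *
from scipy.spatial.transform import Rotation as R
s=env.get_state();q=s["orientation"];M=R.from_quat(np.r_[q[1:],q[0]]).as_matrix();print(s["tcp_pos"],M.round(3),s["joint_pos"].round(2))
C=np.array([.4437,-.1728])
def P(deg,d):
    f=np.radians(deg);return C+.06*np.array([np.cos(f),np.sin(f)])-d*np.array([-np.sin(f),np.cos(f)])
print(P(-58.5,.04),P(-58.5,.021))
pts=[P(a,.021) for a in np.arange(-58.5,32,5)]
print((np.diff(pts,axis=0)*100).round(2).tolist())
E
```

```text
[ 0.44253175 -0.25543239  0.25756318] [[ 0.853  0.522  0.001]
 [ 0.522 -0.853 -0.   ]
 [ 0.     0.    -1.   ]] [-0.68  0.18 -0.06  1.33  0.    1.91]
[ 0.44094431 -0.24485835] [ 0.45714447 -0.23493088]
[[0.54, 0.14], [0.52, 0.19], [0.5, 0.23], [0.48, 0.27], [0.46, 0.32], [0.43, 0.35], [0.39, 0.39], [0.36, 0.42], [0.32, 0.45], [0.28, 0.48], [0.24, 0.5], [0.19, 0.52], [0.15, 0.53], [0.1, 0.55], [0.05, 0.55], [0.0, 0.55], [-0.05, 0.55], [-0.09, 0.55]]
```

Emit:
carry_out:
  moves:
    - {"tx":-0.2,"ty":1.0,"tz":-4,"wx":0,"wy":0,"wz":0,"claw":1}
    - {"tx":0,"ty":0,"tz":-4,"wx":0,"wy":0,"wz":0,"claw":1}
    - {"tx":0,"ty":0,"tz":-3,"wx":0,"wy":0,"wz":0,"claw":1}
    - {"tx":0,"ty":0,"tz":-0.7,"wx":0,"wy":0,"wz":0,"claw":1}
    - {"tx":0,"ty":0,"tz":0,"wx":0,"wy":0,"wz":0,"claw":1}

```text
clock: 13.12
tcp_pos: [0.4411, -0.2449, 0.1405]
orientation: [0.0, 0.962, 0.272, 0.0]
wrist_force: [0.6, 0.1, 0.7]
finger_gap: -0.0002
grip_force: 0.0
```

Emit:
carry_out:
  moves:
    - {"tx":0.5,"ty":0.3,"tz":0,"wx":0,"wy":0,"wz":0,"claw":1}
    - {"tx":0.5,"ty":0.3,"tz":0,"wx":0,"wy":0,"wz":0,"claw":1}
    - {"tx":0.3,"ty":0.2,"tz":0,"wx":0,"wy":0,"wz":0,"claw":1}
    - {"tx":0.3,"ty":0.2,"tz":0,"wx":0,"wy":0,"wz":0,"claw":1}
    - {"tx":0,"ty":0,"tz":0,"wx":0,"wy":0,"wz":0,"claw":1}

```text
clock: 13.75
tcp_pos: [0.4569, -0.2354, 0.1398]
orientation: [0.0, 0.963, 0.271, -0.0]
wrist_force: [-0.5, -0.2, -0.4]
finger_gap: 0.0001
grip_force: 0.0
```

Emit:
carry_out:
  moves:
    - {"tx":0.54,"ty":0.14,"tz":0,"wx":0,"wy":0,"wz":0.087,"claw":1}
    - {"tx":0.52,"ty":0.19,"tz":0,"wx":0,"wy":0,"wz":0.087,"claw":1}
    - {"tx":0.5,"ty":0.23,"tz":0,"wx":0,"wy":0,"wz":0.087,"claw":1}
    - {"tx":0.48,"ty":0.27,"tz":0,"wx":0,"wy":0,"wz":0.087,"claw":1}

```text
clock: 14.25
tcp_pos: [0.4769, -0.2281, 0.1398]
orientation: [0.001, 0.901, 0.434, -0.001]
wrist_force: [-0.2, -2.5, -1.3]
finger_gap: -0.0002
grip_force: 0.0
```

Emit:
carry_out:
  moves:
    - {"tx":0.46,"ty":0.32,"tz":0,"wx":0,"wy":0,"wz":0.087,"claw":1}
    - {"tx":0.43,"ty":0.35,"tz":0,"wx":0,"wy":0,"wz":0.087,"claw":1}
    - {"tx":0.39,"ty":0.39,"tz":0,"wx":0,"wy":0,"wz":0.087,"claw":1}
    - {"tx":0.36,"ty":0.42,"tz":0,"wx":0,"wy":0,"wz":0.087,"claw":1}
    - {"tx":0.32,"ty":0.45,"tz":0,"wx":0,"wy":0,"wz":0.087,"claw":1}

```text
clock: 14.88
tcp_pos: [0.4971, -0.209, 0.14]
orientation: [0.001, 0.786, 0.619, -0.0]
wrist_force: [-0.1, -3.5, -0.4]
finger_gap: -0.0
grip_force: 0.0
```

```bash
python3 - <<'E'
from h import *
c=read_camera("top"); cv2.imwrite("pics/d4.png",cv2.resize(c["image"][190:350,225:475],None,fx=3.2,fy=3.2)); 
E
```

```text
(no output)
```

View pics/d4.png

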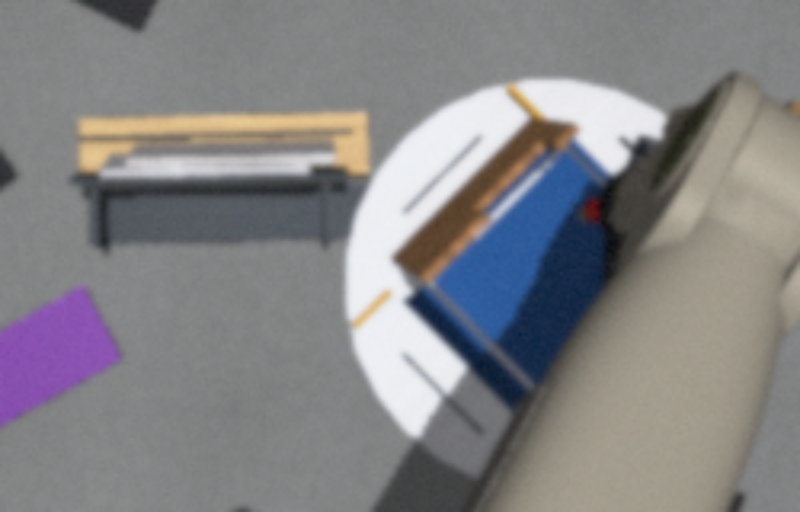

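The rack is about 40° round with the board still seated, and the post is at (595,208) in front of the fingers. I'll continue.

Emit:
carry_out:
  moves:
    - {"tx":0.28,"ty":0.48,"tz":0,"wx":0,"wy":0,"wz":0.087,"claw":1}
    - {"tx":0.24,"ty":0.5,"tz":0,"wx":0,"wy":0,"wz":0.087,"claw":1}
    - {"tx":0.19,"ty":0.52,"tz":0,"wx":0,"wy":0,"wz":0.087,"claw":1}
    - {"tx":0.15,"ty":0.53,"tz":0,"wx":0,"wy":0,"wz":0.087,"claw":1}
    - {"tx":0.1,"ty":0.55,"tz":0,"wx":0,"wy":0,"wz":0.087,"claw":1}
    - {"tx":0.05,"ty":0.55,"tz":0,"wx":0,"wy":0,"wz":0.087,"claw":1}

```text
clock: 15.68
tcp_pos: [0.5073, -0.1774, 0.14]
orientation: [0.001, 0.6, 0.8, -0.0]
wrist_force: [1.1, -3.4, 0.8]
finger_gap: 0.0006
grip_force: 0.0
```

Emit:
carry_out:
  moves:
    - {"tx":0,"ty":0.3,"tz":0,"wx":0,"wy":0,"wz":0.044,"claw":1}
    - {"tx":0,"ty":0.25,"tz":0,"wx":0,"wy":0,"wz":0.044,"claw":1}
    - {"tx":-0.02,"ty":0.3,"tz":0,"wx":0,"wy":0,"wz":0.044,"claw":1}
    - {"tx":-0.03,"ty":0.25,"tz":0,"wx":0,"wy":0,"wz":0.044,"claw":1}

```text
clock: 16.18
tcp_pos: [0.5065, -0.1661, 0.1399]
orientation: [0.0, 0.528, 0.849, -0.0]
wrist_force: [0.6, -2.3, 0.1]
finger_gap: -0.0001
grip_force: 0.0
```

Emit:
carry_out:
  moves:
    - {"tx":-0.04,"ty":0.2,"tz":0,"wx":0,"wy":0,"wz":0.02,"claw":1}
    - {"tx":-0.04,"ty":0.2,"tz":0,"wx":0,"wy":0,"wz":0.02,"claw":1}
    - {"tx":-0.04,"ty":0.1,"tz":0,"wx":0,"wy":0,"wz":0.02,"claw":1}

```text
clock: 16.55
tcp_pos: [0.5055, -0.1612, 0.14]
orientation: [0.001, 0.502, 0.865, -0.0]
wrist_force: [3.0, -5.5, -0.7]
finger_gap: -0.0001
grip_force: 0.0
```

Emit:
carry_out:
  moves:
    - {"tx":-0.1,"ty":0.16,"tz":0,"wx":0,"wy":0,"wz":0,"claw":1}
    - {"tx":-0.1,"ty":0.16,"tz":0,"wx":0,"wy":0,"wz":0,"claw":1}
    - {"tx":0,"ty":0,"tz":0,"wx":0,"wy":0,"wz":0,"claw":1}

```text
clock: 16.92
tcp_pos: [0.5059, -0.1603, 0.141]
orientation: [0.004, 0.502, 0.865, -0.001]
wrist_force: [6.6, -9.3, -1.4]
finger_gap: 0.0005
grip_force: 3.0
```

The force is rising with no motion, so it is at the stop. I'll back off, rise, and move clear.

Emit:
carry_out:
  moves:
    - {"tx":0.4,"ty":-0.7,"tz":0,"wx":0,"wy":0,"wz":0,"claw":1}
    - {"tx":0.5,"ty":-0.8,"tz":0,"wx":0,"wy":0,"wz":0,"claw":1}
    - {"tx":0,"ty":0,"tz":3,"wx":0,"wy":0,"wz":0,"claw":1}
    - {"tx":0,"ty":0,"tz":4,"wx":0,"wy":0,"wz":0,"claw":1}
    - {"tx":0,"ty":0,"tz":4,"wx":0,"wy":0,"wz":0,"claw":1}
    - {"tx":-2,"ty":-5,"tz":1,"wx":0,"wy":0,"wz":0,"claw":1}
    - {"tx":-2,"ty":-5,"tz":0,"wx":0,"wy":0,"wz":0,"claw":1}
    - {"tx":-3,"ty":-5,"tz":0,"wx":0,"wy":0,"wz":0,"claw":1}

```text
clock: 17.92
tcp_pos: [0.4417, -0.3236, 0.2597]
orientation: [-0.0, 0.501, 0.865, 0.0]
wrist_force: [-0.3, -0.3, -0.1]
finger_gap: 0.0001
grip_force: 0.0
```

Emit:
carry_out:
  moves:
    - {"tx":-3,"ty":-5,"tz":0,"wx":0,"wy":0,"wz":0,"claw":1}
    - {"tx":-3,"ty":-5,"tz":0,"wx":0,"wy":0,"wz":0,"claw":1}
    - {"tx":0,"ty":0,"tz":0,"wx":0,"wy":0,"wz":0,"claw":1}
    - {"tx":0,"ty":0,"tz":0,"wx":0,"wy":0,"wz":0,"claw":1}

```text
clock: 18.42
tcp_pos: [0.3818, -0.422, 0.2593]
orientation: [-0.001, 0.502, 0.865, 0.001]
wrist_force: [0.3, 0.7, 0.2]
finger_gap: 0.0001
grip_force: 0.0
```

```bash
python3 - <<'E'
from h import *
c=read_camera("top"); cv2.imwrite("pics/d5.png",cv2.resize(c["image"][190:350,225:475],None,fx=3.2,fy=3.2)); 
w=world(c);Z=w[...,2];C=np.array([.4437,-.1728])
r=(mask(c,(0,150,80),(8,255,255))|mask(c,(172,150,80),(180,255,255)))&(Z>.13)&(Z<.2)&(abs(w[...,0]-.45)<.15)
p=np.nanmean(w[r],0);d=p[:2]-C;print("post",p,"turn from start",np.degrees(np.arctan2(d[1],d[0])-np.arctan2(-.0490,.0311)))
b=mask(c,(5,60,60),(22,255,255))&(Z>.08)&(Z<.17)&(abs(w[...,1]+.08)<.05)&(abs(w[...,0]-.44)<.13)
q=w[b];print(len(q),q.min(0),q.max(0)); print(np.polyfit(q[:,0],q[:,1],1))
E
```

```text
post [ 0.49458662 -0.1399128   0.17935014] turn from start 90.47088475101341
510 [ 0.35701481 -0.0886552   0.08022283] [ 0.532754   -0.06526058  0.15709505]
[ 0.03983562 -0.09334686]
```

View pics/d5.png

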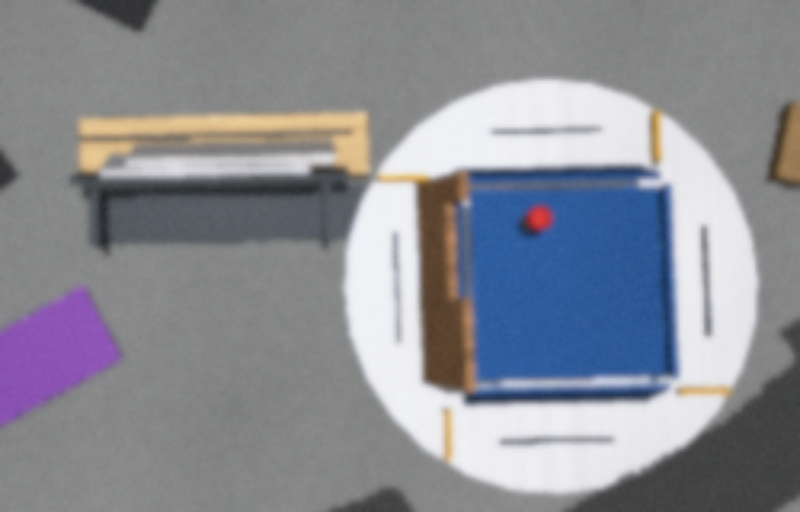

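The rack is a full quarter turn round with the post at (540,218). The board is centred and leaning in its bay, and the stack is unchanged. Handing in.

```bash
python3 -c "
from workcell import env
print(env.hand_in())"
```

```text
the job is handed in; nothing more can be done
None
```

I handed the job in at about 18.5 s: the brown board is in its bay against the end stop, and the rack measures a quarter turn (90.5° from the post), stopped firmly. In the last picture the board leans centred in its bay, the grey and white boards stand where they did, and the arm touches nothing. I did not re-measure the carton, spray can or blue bin, and hand-in returned no verdict.

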